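# Take an inside measure in front of the bread bin and lock the tape

### The job

Find out how much worktop is free in front of the bread bin: take the tape measure off the chopping board, stand it on the worktop with its end hook caught over the worktop's front edge, and back the case away, square to that edge, until its back rests flat against the bin's front. Then press the key on top fully down so that the blade is locked and the reading stays, and leave the tape standing there. Do not shift the salt shaker, the spice jar or the egg timer.

Things in the scene. Friction and masses are not known exactly. Their poses are not given: they have to be found in the camera images.
- tape: Grey tape measure standing upright, about 0.5 kg: case 90 (x) x 38 (y, flat sides to grip) x 66 mm high. Origin: centre of its underside, z up, -x the way the blade comes out. At the start the blade is in, its end hook hanging free over the chopping board's edge. A weak spring (2 to 3 N) draws the blade in; up to 140 mm can be pulled out. Rubber soles hold the case where it is let go.
- hook (a point): Point on the tape's steel end hook, a plate 24 mm wide across the end of the blade that reaches 10 mm below the soles: its inner face (the one that catches an edge), 9 mm below the soles. Blade in: 63 mm ahead (-x) of the tape's origin, 18 mm ahead of the case. The blade lies 7 to 9 mm above the soles.
- tape_back (a point): Middle of the flat back of the tape's case, 45 mm behind (+x of) the tape's origin, 20 mm above its soles; the back is flat and upright from 5 to 44 mm.
- lock_top (a point): Middle of the top of the lock key, a ribbed black rubber key 32 x 22 mm on top of the tape's case, 2 mm ahead of the tape's origin, 76 mm above the soles until pressed; it sits 10 mm proud of the case.
- lock (a joint): Travel of the lock key, m: 0 up (blade free), 0.006 fully down (blade wedged). It stays where it is left; press slowly, it takes about 10 to 15 N.
- bread_bin: White steel bread bin with a wooden lid, fixed, 170 (x) x 200 (y) x 112 mm high, square to the worktop. Origin: centre of its underside.
- bin_front (a point): Middle of the bin's flat upright front face (towards the robot), 30 mm above the worktop; 85 mm in front (-x) of the bin's origin.
- front_edge (a point): Point on the worktop's front edge, at its upper corner, fixed; the edge is straight, along y, and the front below it is upright for 38 mm.
- board: Wooden chopping board lying on the hob, fixed, 150 x 180 x 15 mm, its underside 5 mm above the worktop; the tape stands on it at the start. Origin: centre of its underside.
- salt_shaker: Glass salt shaker with a grey top, 44 mm across, 90 mm high; bystander, origin under its centre.
- spice_jar: Spice jar with a red cap, 45 mm across, 106 mm high; bystander, origin under its centre.
- egg_timer: Red and white kitchen timer, 61 mm across, 52 mm high; bystander, origin under its centre.

How it is judged:
By the outcome, as a careful person would: the job done as asked, in the order asked, and still so for the second after the job is handed in, with the robot touching nothing.
It also fails if it takes over 54 s, if anything falls off the work surface, if the arm or the gripper's body presses on something with over 40 N, if the wrist force passes 120 N, or if a joint passes its speed limit or range.

### The arm

A 6-joint arm with a two-finger parallel gripper is mounted at the origin on a cart in front of the work surface, level with it; the furniture and walls round the work are solid. World frame = base frame: x ahead of the robot, y to its left, z up, the work surface at z = 0. Lengths are in m, angles in degrees, forces in N, time in s.
With the tool pointing down it reaches from about 0.275 to 0.975 m from the base axis. Payload 8.4 kg.
Tool frame: the origin (TCP) lies at the very end of the fingers, on their centre line; the grasp point (between the pads) lies 19 mm behind it; y points along the fingers, z is the direction in which the jaws open and shut, and the axes are right-handed (so a half turn about y gives the same grasp; the last joint's range is limited). The gripper opens to 92 mm and grips with 3 to 60 N. Pads are 20 mm wide; open, the fingers measure 128 mm over their backs; the gripper's body (75 mm by 189 mm) begins 69 mm behind the grasp point.
Start: joints at [72.685, 20.225, 93.587, -0, 66.188, -0.138], TCP at [0.185, 0.597, 0.215] pointing down, gripper open.
Joint ranges: [-150.9, 150.9], [-52.94, 120.26], [3.33, 152.33], [-74.26, 254.26], [0, 154.13], [-172.89, 172.89]. Speed limits (degrees/s): [127.2, 127.2, 159.86, 180, 180, 180].

### API

Orientations are given as [roll, pitch, yaw] about the fixed x, y, z axes, in that order (R = Rz(yaw) Ry(pitch) Rx(roll)).
In Python, from station import sense, capture, hand_in, find_in, landmark_of gives the robot as it stands.
- The arm moves only by the shell command python3 -m crank 'ROWS' [OPENING] [FORCE]. ROWS is JSON, a list of rows, each a list of 2 entries, a list of its own where there are three numbers: the shift along the tool's x, y, z in units of 30 mm (1.0 is 30 mm), then the turn about the tool's y in rad. In form: [[[x, y, z], turn], ...]. A call has exactly 5 rows; each row is the pose to reach, as a shift and turn from the pose commanded when the call began, along the tool's axes at that moment; what a row does not reach only later rows make up. A row lasts 1/12 s, in which the tool goes at most 41.7 mm and 7.16 degrees, less where a joint would pass 70% of its speed; a pose out of reach is approached as far as the arm can. A call with a gripper value outside its range is refused whole. OPENING is the finger opening in mm, from 0 to 91.9, set as the call begins (- or left out, the last holds). The fingers move at their own pace and stop on an object; FORCE is the grip in N (left out, the last holds). Time passes only in rows, so rows that repeat a pose let the fingers close, or fill a call up. It gives the time, the measured TCP pose, the force and the opening at its end, in the units of the state.
- sense(): the state, without advancing time (a new reading comes with each control period).
- capture(name): name is "scene" or "top"; returns a dict with "image" (400x640x3 uint8, red, green, blue), "mtx" (3x3 intrinsics, pixels), "pose" (4x4, takes a point from camera to world coordinates). Camera axes: x right, y down, z forward; pixel columns grow to the right and rows downward; lengths in m; the calibration is good to about 2 mm. A picture is of the moment at which its call begins. There is no depth.
- hand_in(): hands the job in, once; it reports no verdict.
Trained networks look in a picture, given as the dict that the camera call returned (one of the last four; its "shot" number tells which), for a name from the list of things; names that differ only in an ending like _2 or _b are one class to them, and where a whole thing is asked for, a point or a joint stands for the part that bears it (a point fixed in the world has none). Each returns a list of dicts, best first, with "p" (0 to 1); they miss things now and then, are a little off and sometimes report something else, mostly with a low value. They report only what shows in the picture. A call takes as long as a camera call.
- find_in(picture, query): "extent" ([left, top, right, bottom] in pixels, round what is visible of it).
- landmark_of(picture, query): "uv" ([column, row] in pixels: a listed point, or the origin of a listed thing).
The state is a dict: "clock": time; "qpos": joint angles; "qd": joint speeds; "joint_torque": joint torques, N m; "tcp_pos": TCP position; "eef_rot": TCP orientation; "ft_force": force on the tool from outside, world axes, zero at the start; "moment": the same for the moment, N m; "opening": finger opening in m.
Only numpy, scipy, OpenCV 4.12 (cv2) and the standard library are available. Lean on these libraries where they do the work, as an engineer would, in place of code of your own. Each camera call takes 0.05 s, during which the arm holds its last target. There are 200 camera calls.

## Working session

There is one attempt and no reset: what is moved stays moved. The work goes in short steps, Python scripts to look and compute and a shell command to move; the robot and the scene stay as the last step left them, time stands still between calls to the robot, and variables do not carry over. Pictures are saved under pics/ and viewed, about 8 in all and at most 12, crops included, and the job is handed in when it is done.

```bash
mkdir -p pics; ls; cat > h.py <<'E'
import numpy as np, cv2
from station import sense, capture, hand_in, find_in, landmark_of
def ray(p,uv):
    d=np.linalg.inv(p["mtx"])@np.array([uv[0],uv[1],1.]);P=np.array(p["pose"])
    return P[:3,3],P[:3,:3]@d
def atz(p,uv,z):
    o,d=ray(p,uv);return o+d*(z-o[2])/d[2]
def proj(p,X):
    P=np.linalg.inv(np.array(p["pose"]));c=P[:3,:3]@np.array(X)+P[:3,3];u=np.array(p["mtx"])@c;return u[:2]/u[2]
def tri(obs):
    A=np.zeros((3,3));b=np.zeros(3)
    for p,uv in obs:
        o,d=ray(p,uv);d=d/np.linalg.norm(d);M=np.eye(3)-np.outer(d,d);A+=M;b+=M@o
    X=np.linalg.solve(A,b);return X,[np.round(proj(p,X)-np.array(uv),1) for p,uv in obs]
def save(p,n): cv2.imwrite("pics/"+n,cv2.cvtColor(p["image"],cv2.COLOR_RGB2BGR))
E
cat > a.py <<'E'
from h import *
np.set_printoptions(precision=4,suppress=True)
s=capture("scene");t=capture("top");save(s,"s0.png");save(t,"t0.png")
print(s["pose"],t["pose"])
for n in ["tape","hook","tape_back","lock_top","bread_bin","bin_front","front_edge","board","salt_shaker","spice_jar","egg_timer"]:
    o=[]
    for p in (s,t):
        r=landmark_of(p,n)
        if r: o.append((p,r[0]["uv"])); print(n,np.round(r[0]["uv"],1),round(r[0]["p"],2),len(r), atz(p,r[0]["uv"],0))
    if len(o)==2: print("   ",*tri(o))
st=sense();print(st)
E
python3 a.py
```

```text
pics
[[ 0.8199 -0.3792  0.4289  0.147 ]
 [-0.5722 -0.5198  0.6343 -0.4939]
 [-0.0176 -0.7655 -0.6432  0.6428]
 [ 0.      0.      0.      1.    ]] [[ 0.0217 -0.9973  0.0703  0.4524]
 [-0.9998 -0.0217  0.0014  0.0441]
 [ 0.0002 -0.0703 -0.9975  1.1276]
 [ 0.      0.      0.      1.    ]]
tape [414.1 273. ] 0.73 3 [ 0.5905 -0.175   0.    ]
tape [242.6 187. ] 0.57 1 [0.5372 0.2335 0.    ]
    [ 0.6386  0.0919 -0.1782] [array([-61.9, -27.2]), array([ 62.4, -30.1])]
hook [279.9 197.3] 0.65 1 [0.4838 0.2173 0.    ]
hook [252.9 212.6] 0.67 1 [0.4763 0.2068 0.    ]
    [0.4768 0.2046 0.0119] [array([-0.3,  0. ]), array([ 0.2, -0.3])]
tape_back [375.3 207.1] 0.66 2 [0.6641 0.0367 0.    ]
tape_back [237.7 168.4] 0.55 1 [0.5818 0.2467 0.    ]
    [ 0.6618  0.1839 -0.0805] [array([-35.1,  -5.7]), array([ 30.7, -26.5])]
lock_top [294.8 161.2] 0.42 1 [0.6059 0.3402 0.    ]
lock_top [239.  184.2] 0.62 1 [0.5437 0.2423 0.    ]
    [0.5391 0.225  0.09  ] [array([-1.2,  0.1]), array([ 0.7, -1.2])]
bread_bin [440.1 263. ] 0.83 1 [ 0.6566 -0.1884  0.    ]
bread_bin [419.2 137.7] 0.91 1 [ 0.666  -0.1897  
[... 809 characters left out ...]
.9])]
spice_jar [374.4 208.7] 0.88 1 [0.6581 0.0333 0.    ]
spice_jar [323.3 138.6] 0.76 1 [0.6588 0.0422 0.    ]
    [ 0.6622  0.0408 -0.0078] [array([-0.9,  0.1]), array([ 0.6, -0.8])]
egg_timer [322.  236.8] 0.83 1 [0.4917 0.0297 0.    ]
{'clock': 1.2, 'qpos': array([72.6836, 20.2231, 93.5892, -0.0004, 66.1878, -0.1358]), 'qd': array([-0.0339,  0.0571,  0.0533, -0.0391,  0.0014,  0.0584]), 'joint_torque': array([  0.0007, -59.3761, -33.4573,   0.0699,   0.0156,  -0.    ]), 'tcp_pos': array([0.1846, 0.5971, 0.2146]), 'eef_rot': array([-90.0001,  -0.0004, -17.1804]), 'ft_force': array([-0.9028,  1.0404, -0.2069]), 'moment': array([ 0.006 , -0.0003, -0.029 ]), 'opening': 0.09184816001610005}
```

View pics/s0.png

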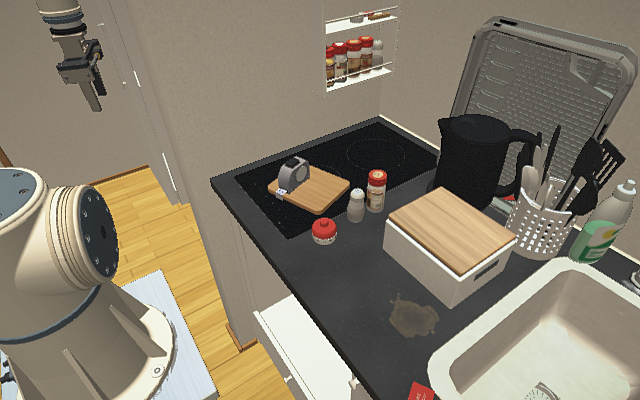

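View pics/t0.png

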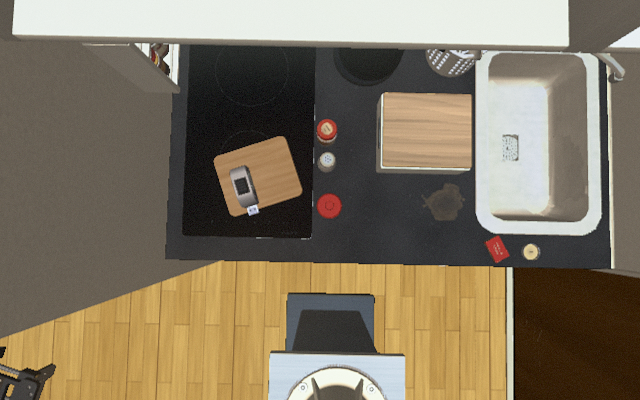

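Scene view: tape at (293,175) on the board at left, bin at (445,245), stain at (414,318) in front of the bin. Top view: tape at (243,186) with hook at (252,211), bin front at v≈170, stain at u 421–465, front edge at v≈265.

```bash
cat > b.py <<'E'
from h import *
np.set_printoptions(precision=4,suppress=True)
s=capture("scene");t=capture("top")
for p in (s,t):
    for n,z in (("hook",.011),("lock_top",.096),("tape_back",.04),("tape",.02)):
        print(n,[(np.round(r["uv"]),round(r["p"],2),atz(p,r["uv"],z)[:2]) for r in landmark_of(p,n)][:2])
for u,v in ((421,200),(465,200),(443,183),(443,221)): print("stain",atz(t,(u,v),0)[:2])
# front edge: strongest vertical gradient in top image
g=cv2.cvtColor(t["image"],cv2.COLOR_RGB2GRAY).astype(float)
for u in (360,380,400,420,440):
    c=g[250:280,u-2:u+3].mean(1);k=np.argmax(np.diff(c));print("edge",u,250+k+.5,atz(t,(u,250.5+k),0)[:2])
a=t["image"][130:230,190:320];b=s["image"][145:220,260:360]
cv2.imwrite("pics/c1.png",cv2.cvtColor(np.vstack([cv2.resize(a,(520,400),interpolation=2)[:, :],cv2.resize(b,(520,390),interpolation=2)])[:600],cv2.COLOR_RGB2BGR))
E
python3 b.py
```

```text
hook [(array([292., 162.]), 0.67, array([0.5868, 0.3264])), (array([278., 195.]), 0.44, array([0.4792, 0.2162]))]
lock_top [(array([291., 160.]), 0.41, array([0.5303, 0.2249]))]
tape_back [(array([308., 170.]), 0.61, array([0.5839, 0.232 ]))]
tape [(array([294., 185.]), 0.92, array([0.5318, 0.2181]))]
hook [(array([323., 165.]), 0.63, array([0.5941, 0.0426])), (array([250., 216.]), 0.59, array([0.4681, 0.2116]))]
lock_top [(array([240., 185.]), 0.54, array([0.5344, 0.2243]))]
tape_back [(array([238., 168.]), 0.69, array([0.5793, 0.2394]))]
tape [(array([243., 183.]), 0.91, array([0.5456, 0.2295])), (array([238., 187.]), 0.46, array([0.5364, 0.2407]))]
stain [ 0.5152 -0.1951]
stain [ 0.5175 -0.3005]
stain [ 0.5573 -0.2477]
stain [ 0.4661 -0.248 ]
edge 360 263.5 [ 0.3611 -0.0513]
edge 380 263.5 [ 0.3621 -0.0988]
edge 400 263.5 [ 0.3632 -0.1463]
edge 420 264.5 [ 0.3618 -0.1938]
edge 440 264.5 [ 0.3629 -0.2412]
```

View pics/c1.png

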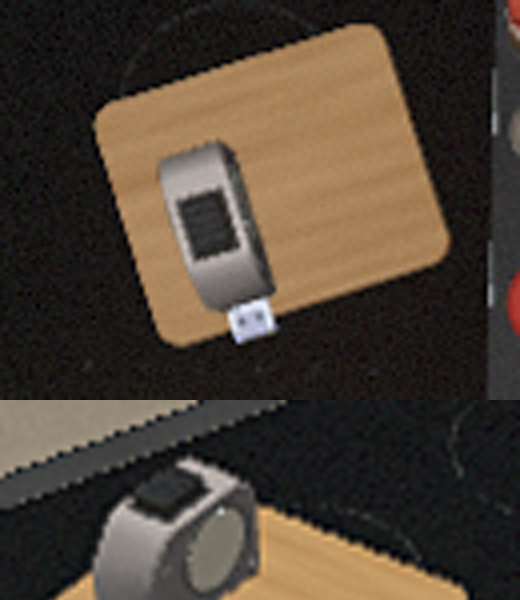

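```bash
python3 -m crank '[[[0.5,0,-1.1],0],[[1,0,-2.2],0],[[1.5,0,-3.3],0],[[2,0,-4.4],0],[[2.5,0,-5.5],0]]' 80 30; python3 -m crank '[[[0.5,0,-1.1],-0.06],[[1,0,-2.2],-0.12],[[1.5,0,-3.3],-0.18],[[1.5,0,-3.3],-0.24],[[1.5,0,-3.3],-0.3]]'
```

```text
clock: 2.12
tcp_pos: [0.2074, 0.4157, 0.2144]
eef_rot: [-90.0, -0.0, -17.2]
ft_force: [0.1, 0.8, 0.6]
opening: 0.0798
clock: 2.53
tcp_pos: [0.2214, 0.3078, 0.2149]
eef_rot: [-90.0, -0.0, 0.0]
ft_force: [0.3, 0.2, -0.9]
opening: 0.08
```

```bash
python3 -m crank '[[[1,0,-0.3],0],[[2,0,-0.6],0],[[3.1,0,-0.9],0],[[4.1,0,-1.2],0],[[5.2,0,-1.45],0]]'; python3 -m crank '[[[1,0,-0.3],-0.06],[[2,0,-0.6],-0.12],[[3.1,0,-0.9],-0.18],[[4.1,0,-1.2],-0.24],[[5.1,0,-1.45],-0.305]]'; python3 -m crank '[[[0,0.5,0],0],[[0,1,0],0],[[0,1.5,0],0],[[0,1.7,0],0],[[0,1.7,0],0]]'
python3 - <<'E'
from h import *
np.set_printoptions(precision=4,suppress=True)
s=capture("scene");t=capture("top");save(t,"t1.png")
st=sense();X=st["tcp_pos"];print(X,st["eef_rot"])
a=t["image"][130:230,190:320];b=s["image"][120:220,240:370]
cv2.imwrite("pics/c2.png",cv2.cvtColor(np.hstack([cv2.resize(a,(390,300),interpolation=2),cv2.resize(b,(390,300),interpolation=2)]),cv2.COLOR_RGB2BGR))
E
```

```text
clock: 2.95
tcp_pos: [0.3785, 0.2652, 0.2148]
eef_rot: [-90.0, -0.0, 0.0]
ft_force: [0.2, 1.4, -0.5]
opening: 0.0799
clock: 3.37
tcp_pos: [0.5319, 0.2216, 0.2146]
eef_rot: [-90.0, -0.0, 17.6]
ft_force: [0.2, 0.3, 0.8]
opening: 0.0801
clock: 3.78
tcp_pos: [0.5293, 0.2221, 0.1621]
eef_rot: [-90.0, 0.2, 17.5]
ft_force: [0.4, 0.7, 0.6]
opening: 0.0797
[0.5304 0.2227 0.164 ] [-89.9984  -0.0121  17.4953]
```

View pics/c2.png

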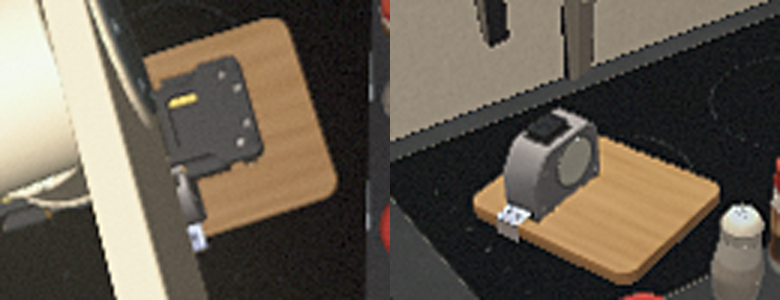

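The crop shows the gripper above the tape, aligned with it, with the fingers straddling the line of the case. I descend and grip.

```bash
python3 -m crank '[[[0,1,0],0],[[0,2,0],0],[[0,3,0],0],[[0,3.6,0],0],[[0,3.95,0],0]]'; python3 -m crank '[[[0,0,0],0],[[0,0,0],0],[[0,0,0],0],[[0,0,0],0],[[0,0,0],0]]' 30 35;python3 -m crank '[[[0,0,0],0],[[0,0,0],0],[[0,0,0],0],[[0,0,0],0],[[0,0,0],0]]'
python3 - <<'E'
from h import *
np.set_printoptions(precision=4,suppress=True)
s=capture("scene");t=capture("top")
st=sense();print(st["tcp_pos"],st["eef_rot"],st["opening"],st["ft_force"])
for p in (s,t):
    for n,z in (("hook",.011),("lock_top",.096)):
        print(n,[(np.round(r["uv"]),round(r["p"],2),atz(p,r["uv"],z)[:2]) for r in landmark_of(p,n)][:2])
b=s["image"][120:220,240:370]
cv2.imwrite("pics/c3.png",cv2.cvtColor(cv2.resize(b,(780,600),interpolation=2),cv2.COLOR_RGB2BGR))
E
```

```text
clock: 4.3
tcp_pos: [0.5297, 0.2225, 0.0439]
eef_rot: [-90.0, 0.1, 17.5]
ft_force: [0.4, -0.9, 0.1]
opening: 0.0798
clock: 4.72
tcp_pos: [0.5311, 0.2229, 0.0464]
eef_rot: [-90.0, -0.1, 17.5]
ft_force: [0.8, 0.2, -0.1]
opening: 0.049
clock: 5.13
tcp_pos: [0.531, 0.2222, 0.046]
eef_rot: [-90.0, -0.1, 17.5]
ft_force: [-0.4, -4.8, 6.9]
opening: 0.038
[0.531  0.2221 0.046 ] [-90.0415  -0.0739  17.5045] 0.0378326915006427 [ 0.6229 -4.1379  7.3447]
hook [(array([277., 197.]), 0.46, array([0.4721, 0.2111]))]
lock_top [(array([293., 159.]), 0.47, array([0.5395, 0.2261]))]
hook []
lock_top []
```

View pics/c3.png

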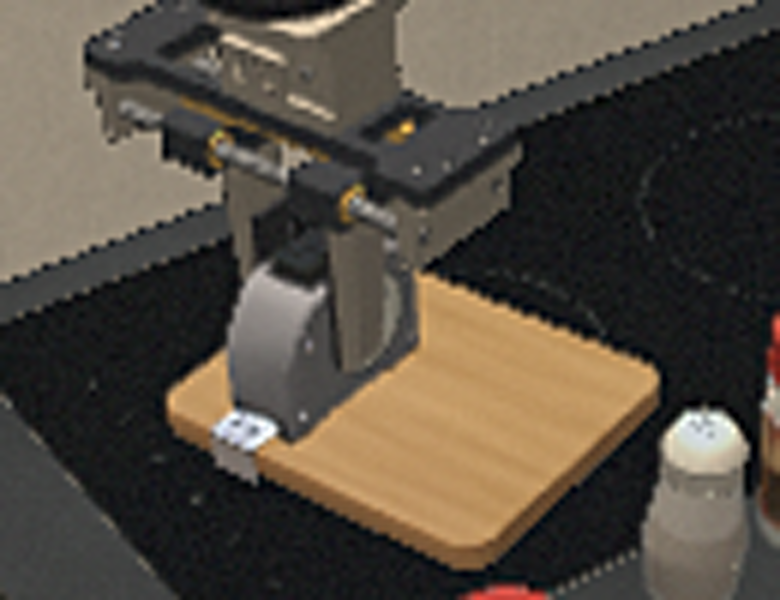

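```bash
python3 -m crank '[[[0,-0.3,0],0],[[0,-1,0],0],[[0,-2,0],0],[[0,-3,0],0],[[0,-4.3,0],0]]';  python3 -m crank '[[[0,0,0],0.06],[[0,0,0],0.12],[[0,0,0],0.18],[[0,0,0],0.24],[[0,0,0],0.3055]]'; python3 -m crank '[[[-0.2,0,-1],0],[[-0.5,0,-2],0],[[-0.9,0,-3.2],0],[[-1.3,0,-4.4],0],[[-1.7,0,-5.6],0]]';python3 -m crank '[[[-0.5,0,-1.2],0],[[-0.9,0,-2.4],0],[[-1.4,0,-3.6],0],[[-1.9,0,-4.8],0],[[-2.2,0,-6.0],0]]';python3 -m crank '[[[0,0,-0.4],0],[[0,0,-0.6],0],[[0,0,-0.6],0],[[0,0,-0.6],0],[[0,0,-0.6],0]]'
python3 - <<'E'
from h import *
np.set_printoptions(precision=4,suppress=True)
s=capture("scene");t=capture("top")
st=sense();X=st["tcp_pos"];print(X,st["eef_rot"],st["opening"],st["ft_force"])
z0=X[2]-.026
for p in (s,t):
    for n,z in (("hook",z0-.009),("lock_top",z0+.076),("tape_back",z0+.02)):
        print(n,[(np.round(r["uv"]),round(r["p"],2),atz(p,r["uv"],z)[:2]) for r in landmark_of(p,n)][:2])
u,v=map(int,proj(s,X));b=s["image"][max(0,v-70):v+80,max(0,u-100):u+100]
cv2.imwrite("pics/c4.png",cv2.cvtColor(cv2.resize(b,None,fx=4,fy=4,interpolation=2),cv2.COLOR_RGB2BGR));print(u,v)
E
```

```text
clock: 5.85
tcp_pos: [0.5283, 0.2219, 0.1738]
eef_rot: [-90.0, 0.3, 17.5]
ft_force: [-0.8, 0.7, -5.6]
opening: 0.0378
clock: 6.27
tcp_pos: [0.5295, 0.2224, 0.1742]
eef_rot: [-90.0, 0.1, -0.2]
ft_force: [-0.7, 0.3, -4.5]
opening: 0.0381
clock: 6.68
tcp_pos: [0.4777, 0.0534, 0.174]
eef_rot: [-90.0, 0.1, 0.0]
ft_force: [0.3, -0.1, -5.1]
opening: 0.0382
clock: 7.1
tcp_pos: [0.4106, -0.1263, 0.1741]
eef_rot: [-90.0, 0.1, -0.0]
ft_force: [-0.4, 0.6, -5.4]
opening: 0.0381
clock: 7.52
tcp_pos: [0.4132, -0.1423, 0.174]
eef_rot: [-90.0, 0.0, 0.0]
ft_force: [-0.8, -0.8, -3.9]
opening: 0.0376
[ 0.4133 -0.1423  0.174 ] [-89.9782   0.0225   0.077 ] 0.03778542085029785 [ 0.1165  0.0011 -4.2567]
hook [(array([377., 208.]), 0.74, array([ 0.5522, -0.0822])), (array([310., 274.]), 0.47, array([ 0.3523, -0.1429]))]
lock_top [(array([342., 223.]), 0.49, array([ 0.4148, -0.1465])), (array([412., 271.]), 0.15, array([ 0.436 , -0.2814]))]
tape_back [(array([363., 234.]), 0.74, array([ 0.4647, -0.1434]))]
hook [(array([410., 275.]), 0.48, array([ 0.3511, -0.1436]))]
lock_top []
tape_back [(array([414., 223.]), 0.74, array([ 0.4579, -0.1466]))]
339 243
```

View pics/c4.png

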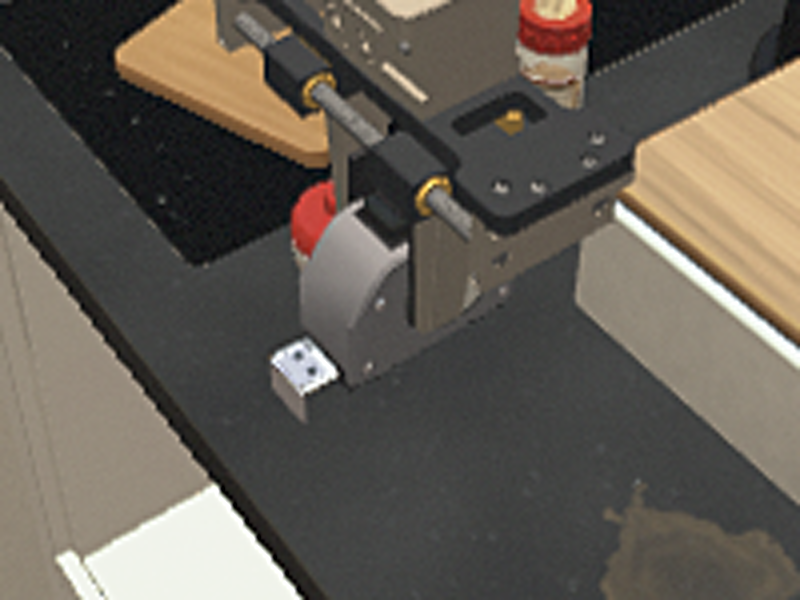

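The view shows the tape held square, hook plate at crop (300,380), ahead of the case. Measured hook x is 0.352 against an edge at 0.362. I lower it just short of the worktop.

```bash
python3 -m crank '[[[0,1,0],0],[[0,2,0],0],[[0,3,0],0],[[0,4,0],0],[[0,4.6,0],0]]';  python3 -m crank '[[[0,0.1,0],0],[[0,0.2,0],0],[[0,0.25,0],0],[[0,0.28,0],0],[[0,0.28,0],0]]';python3 -m crank '[[[0,0.02,0],0],[[0,0.04,0],0],[[0,0.04,0],0],[[0,0.04,0],0],[[0,0.04,0],0]]'
python3 - <<'E'
from h import *
np.set_printoptions(precision=4,suppress=True)
s=capture("scene");t=capture("top")
st=sense();X=st["tcp_pos"];print(X,st["eef_rot"],st["opening"],st["ft_force"])
z0=X[2]-.026
for p in (s,t):
    for n,z in (("hook",z0-.009),("lock_top",z0+.076),("tape_back",z0+.02)):
        print(n,[(np.round(r["uv"]),round(r["p"],2),atz(p,r["uv"],z)[:2]) for r in landmark_of(p,n)][:2])
u,v=map(int,proj(s,X));b=s["image"][max(0,v-50):v+60,max(0,u-80):u+60]
cv2.imwrite("pics/c5.png",cv2.cvtColor(cv2.resize(b,None,fx=5,fy=5,interpolation=2),cv2.COLOR_RGB2BGR));print(u,v)
E
```

```text
clock: 8.33
tcp_pos: [0.4121, -0.143, 0.0338]
eef_rot: [-90.0, 0.1, -0.0]
ft_force: [-1.2, -0.6, -4.1]
opening: 0.0382
clock: 8.75
tcp_pos: [0.4141, -0.1437, 0.0287]
eef_rot: [-90.0, -0.1, -0.0]
ft_force: [-0.5, -0.4, -4.8]
opening: 0.0383
clock: 9.17
tcp_pos: [0.4133, -0.1435, 0.0266]
eef_rot: [-90.0, -0.0, -0.0]
ft_force: [0.6, 0.4, -5.2]
opening: 0.0377
[ 0.4132 -0.1434  0.0265] [-90.0003  -0.0028  -0.0198] 0.03794978460163918 [ 0.3922 -0.8888 -5.1038]
hook [(array([312., 321.]), 0.61, array([ 0.3514, -0.1388]))]
lock_top [(array([340., 277.]), 0.47, array([ 0.4182, -0.1395])), (array([374., 205.]), 0.21, array([ 0.6045, -0.018 ]))]
tape_back []
hook []
lock_top []
tape_back [(array([401., 221.]), 0.49, array([ 0.4635, -0.1437]))]
339 296
```

View pics/c5.png

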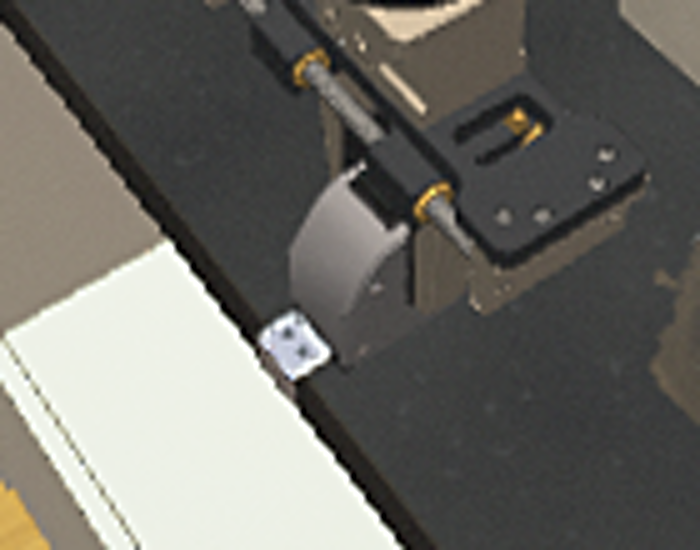

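The hook plate hangs over the edge at crop (290,375), with the case on the worktop. Now I back away gently.

```bash
python3 -m crank '[[[0.1,0,0],0],[[0.25,0,0],0],[[0.45,0,0],0],[[0.65,0,0],0],[[0.85,0,0],0]]';  python3 -m crank '[[[0.2,0,0],0],[[0.4,0,0],0],[[0.6,0,0],0],[[0.8,0,0],0],[[1,0,0],0]]'; python3 -m crank '[[[0.2,0,0],0],[[0.4,0,0],0],[[0.6,0,0],0],[[0.8,0,0],0],[[0.9,0,0],0]]'; python3 -m crank '[[[0,0,0],0],[[0,0,0],0],[[0,0,0],0],[[0,0,0],0],[[0,0,0],0]]'
python3 - <<'E'
from h import *
np.set_printoptions(precision=4,suppress=True)
s=capture("scene");t=capture("top")
st=sense();X=st["tcp_pos"];print(X,st["eef_rot"],st["opening"],st["ft_force"])
z0=X[2]-.026
for p in (s,t):
    for n,z in (("hook",z0-.009),("lock_top",z0+.076),("tape_back",z0+.02)):
        print(n,[(np.round(r["uv"]),round(r["p"],2),atz(p,r["uv"],z)[:2]) for r in landmark_of(p,n)][:2])
u,v=map(int,proj(s,X));b=s["image"][v-60:v+60,u-90:u+70]
cv2.imwrite("pics/c6.png",cv2.cvtColor(cv2.resize(b,None,fx=5,fy=5,interpolation=2),cv2.COLOR_RGB2BGR));print(u,v)
E
```

```text
clock: 9.98
tcp_pos: [0.4389, -0.1433, 0.0263]
eef_rot: [-90.0, 0.1, -0.0]
ft_force: [-1.1, 0.3, -5.8]
opening: 0.0377
clock: 10.4
tcp_pos: [0.4692, -0.1433, 0.0264]
eef_rot: [-90.0, 0.0, -0.0]
ft_force: [-1.9, 1.7, -5.5]
opening: 0.0379
clock: 10.82
tcp_pos: [0.4968, -0.1435, 0.0265]
eef_rot: [-90.0, -0.0, -0.0]
ft_force: [-2.3, 1.3, -5.6]
opening: 0.0379
clock: 11.23
tcp_pos: [0.4954, -0.1435, 0.0265]
eef_rot: [-90.0, 0.0, -0.0]
ft_force: [-2.1, 1.1, -6.6]
opening: 0.0381
[ 0.4955 -0.1435  0.0265] [-89.9993   0.0026  -0.0232] 0.03799128244090449 [-2.2299  1.897  -4.469 ]
hook [(array([315., 318.]), 0.8, array([ 0.359 , -0.1383]))]
lock_top [(array([374., 260.]), 0.51, array([ 0.498 , -0.1439]))]
tape_back [(array([387., 266.]), 0.76, array([ 0.545 , -0.1379])), (array([322., 237.]), 0.25, array([0.4811, 0.0115]))]
hook []
lock_top [(array([326., 163.]), 0.71, array([0.5902, 0.0353]))]
tape_back [(array([402., 186.]), 0.37, array([ 0.545 , -0.1453]))]
371 276
```

View pics/c6.png

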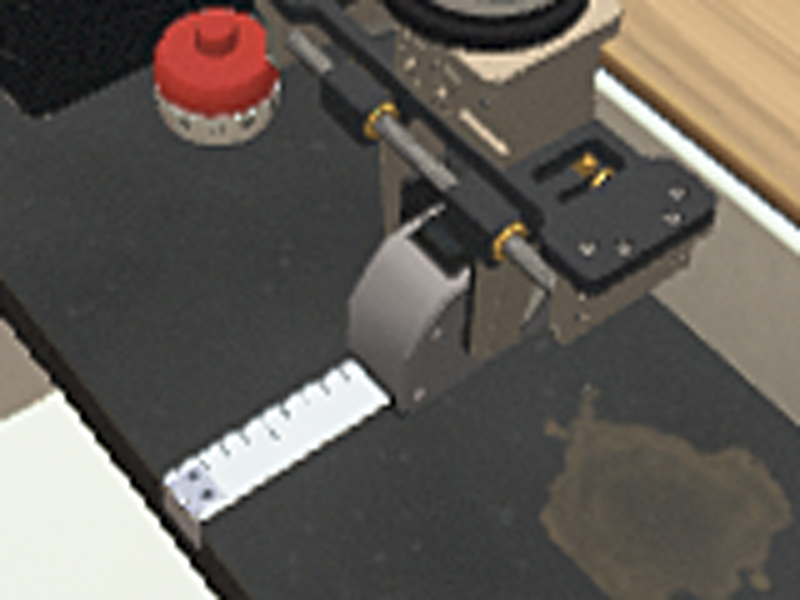

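The blade is out, with the hook caught at the edge (crop (190,510)), a 2.2 N pull and the case clear of the stain. I continue toward the bin.

```bash
python3 -m crank '[[[0.2,0,0],0],[[0.4,0,0],0],[[0.6,0,0],0],[[0.8,0,0],0],[[1,0,0],0]]';  python3 -m crank '[[[0.04,0,0],0],[[0.07,0,0],0],[[0.1,0,0],0],[[0.13,0,0],0],[[0.16,0,0],0]]'; python3 -m crank '[[[0.02,0,0],0],[[0.04,0,0],0],[[0.06,0,0],0],[[0.06,0,0],0],[[0.06,0,0],0]]'
```

```text
clock: 12.05
tcp_pos: [0.5266, -0.1434, 0.0265]
eef_rot: [-90.0, -0.0, -0.0]
ft_force: [-1.9, 1.0, -5.5]
opening: 0.0378
clock: 12.47
tcp_pos: [0.5294, -0.1433, 0.0263]
eef_rot: [-90.0, 0.1, -0.0]
ft_force: [-7.7, 0.8, -1.7]
opening: 0.0381
clock: 12.88
tcp_pos: [0.5295, -0.1433, 0.0263]
eef_rot: [-90.0, 0.3, 0.0]
ft_force: [-11.1, -0.5, 2.8]
opening: 0.0379
```

```bash
python3 -m crank '[[[-0.01,0,0],0],[[-0.02,0,0],0],[[-0.03,0,0],0],[[-0.03,0.01,0],0],[[-0.03,0.02,0],0]]'; python3 -m crank '[[[0,0.01,0],0],[[0,0.02,0],0],[[0,0.02,0],0],[[0,0.02,0],0],[[0,0.02,0],0]]'; python3 -c "
from station import sense
s=sense();print(s['tcp_pos'],s['eef_rot'],s['ft_force'],s['moment'])"
```

```text
clock: 13.3
tcp_pos: [0.5295, -0.1434, 0.0261]
eef_rot: [-90.0, 0.2, 0.0]
ft_force: [-10.8, 1.4, 10.2]
opening: 0.0376
clock: 13.72
tcp_pos: [0.5295, -0.1434, 0.0261]
eef_rot: [-90.0, 0.2, 0.0]
ft_force: [-12.8, 1.4, 12.5]
opening: 0.0382
[ 0.52947302 -0.14339365  0.02613142] [-8.99845765e+01  1.82126255e-01  2.07813862e-02] [-12.80368823   1.44019392  12.49132591] [0.50071744 1.87508361 0.05281176]
```

```bash
python3 -m crank '[[[0,0,0],0],[[0,0,0],0],[[0,0,0],0],[[0,0,0],0],[[0,0,0],0]]' 70; python3 -m crank '[[[0,-0.3,0],0],[[0,-1,0],0],[[0,-2,0],0],[[0,-3,0],0],[[0,-4,0],0]]'; python3 -m crank '[[[-1,0,0],0],[[-2,0,0],0],[[-3,0,0],0],[[-4,0,0],0],[[-4,0,0],0]]' 0
python3 - <<'E'
from h import *
np.set_printoptions(precision=4,suppress=True)
s=capture("scene");t=capture("top")
st=sense();X=st["tcp_pos"];print(X,st["eef_rot"],st["opening"],st["ft_force"])
for p in (s,t):
    for n,z in (("hook",-.009),("lock_top",.076),("tape_back",.02),("bin_front",.03)):
        print(n,[(np.round(r["uv"]),round(r["p"],2),atz(p,r["uv"],z)[:2]) for r in landmark_of(p,n)][:2])
a=t["image"][150:280,330:470];b=s["image"][200:330,300:460]
cv2.imwrite("pics/c7.png",cv2.cvtColor(np.hstack([cv2.resize(x,None,fx=2.6,fy=2.6,interpolation=2) for x in (a,b)]),cv2.COLOR_RGB2BGR))
E
```

```text
clock: 14.13
tcp_pos: [0.532, -0.1436, 0.0255]
eef_rot: [-90.0, -0.1, -0.0]
ft_force: [-0.1, -1.0, 0.9]
opening: 0.0683
clock: 14.55
tcp_pos: [0.5312, -0.1434, 0.1471]
eef_rot: [-90.0, 0.0, -0.0]
ft_force: [0.5, -0.7, 0.5]
opening: 0.0699
clock: 14.97
tcp_pos: [0.4059, -0.1425, 0.1451]
eef_rot: [-89.9, 0.2, -0.0]
ft_force: [0.5, 0.7, 0.7]
opening: 0.0386
[ 0.4113 -0.1436  0.1461] [-90.0283  -0.0842  -0.0607] 0.030370858272933437 [ 1.2193 -0.4698 -0.4518]
hook [(array([385., 253.]), 0.71, array([ 0.5848, -0.0906])), (array([318., 317.]), 0.62, array([ 0.3659, -0.1379]))]
lock_top [(array([389., 255.]), 0.52, array([ 0.5301, -0.1508]))]
tape_back [(array([400., 261.]), 0.6, array([ 0.5755, -0.1427]))]
bin_front [(array([411., 272.]), 0.94, array([ 0.5661, -0.185 ]))]
hook [(array([323., 165.]), 0.4, array([0.5956, 0.0418]))]
lock_top [(array([404., 187.]), 0.61, array([ 0.5384, -0.1403]))]
tape_back [(array([402., 172.]), 0.89, array([ 0.5803, -0.1448])), (array([259., 177.]), 0.5, array([0.5609, 0.1929]))]
bin_front [(array([418., 176.]), 0.76, array([ 0.5706, -0.1802]))]
```

View pics/c7.png

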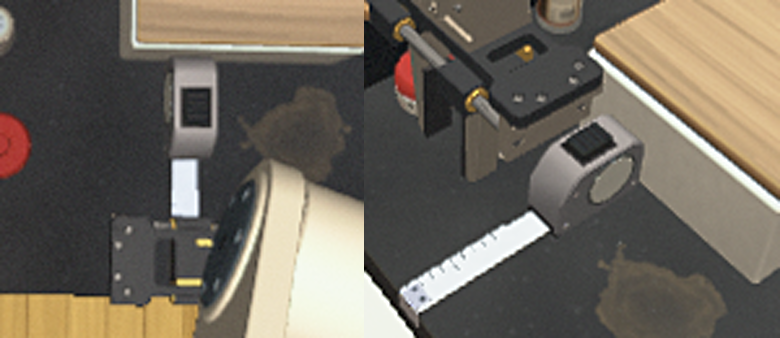

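The tape stands with its back against the bin. The blade runs to the edge, and the key is up at crop (197,106). Now I press the key.

```bash
python3 -m crank '[[[1,0,0],0],[[2,0,0],0],[[3,0,0],0],[[3.7,0,0],0],[[3.93,0,0],0]]';  python3 -m crank '[[[0,0.6,0],0],[[0,1.2,0],0],[[0,1.7,0],0],[[0,2,0],0],[[0,2.1,0],0]]'; python3 -m crank '[[[0,0.03,0],0],[[0,0.06,0],0],[[0,0.09,0],0],[[0,0.12,0],0],[[0,0.15,0],0]]'; python3 -m crank '[[[0,0.03,0],0],[[0,0.06,0],0],[[0,0.09,0],0],[[0,0.1,0],0],[[0,0.1,0],0]]'
```

```text
clock: 15.88
tcp_pos: [0.5325, -0.1435, 0.1451]
eef_rot: [-90.0, -0.1, 0.0]
ft_force: [-0.1, -0.8, 0.4]
opening: 0.0002
clock: 16.3
tcp_pos: [0.5277, -0.1431, 0.0807]
eef_rot: [-90.0, 0.2, -0.0]
ft_force: [0.2, 0.3, -0.4]
opening: 0.0004
clock: 16.72
tcp_pos: [0.5297, -0.1436, 0.0783]
eef_rot: [-90.0, -0.1, -0.0]
ft_force: [-1.4, -0.7, 0.5]
opening: 0.0004
clock: 17.13
tcp_pos: [0.5294, -0.1435, 0.0748]
eef_rot: [-90.0, -0.0, -0.0]
ft_force: [-0.4, -0.1, 0.6]
opening: 0.0005
```

```bash
for i in 1 2 ; do python3 -m crank '[[[0,0.02,0],0],[[0,0.04,0],0],[[0,0.06,0],0],[[0,0.08,0],0],[[0,0.08,0],0]]'; done
```

```text
clock: 17.55
tcp_pos: [0.5294, -0.1435, 0.0723]
eef_rot: [-90.0, -0.0, -0.0]
ft_force: [0.7, -0.7, 0.8]
opening: 0.0004
clock: 17.97
tcp_pos: [0.5295, -0.1436, 0.0704]
eef_rot: [-90.0, -0.0, -0.0]
ft_force: [0.2, 0.1, 7.5]
opening: 0.0005
```

```bash
for i in 1 2 ; do python3 -m crank '[[[0,0.02,0],0],[[0,0.04,0],0],[[0,0.06,0],0],[[0,0.06,0],0],[[0,0.06,0],0]]'; done
```

```text
clock: 18.38
tcp_pos: [0.5298, -0.1437, 0.0702]
eef_rot: [-90.0, -0.1, -0.0]
ft_force: [-5.9, 1.3, 25.4]
opening: 0.0007
clock: 18.8
tcp_pos: [0.5302, -0.1438, 0.07]
eef_rot: [-90.0, -0.1, -0.0]
ft_force: [-11.2, 3.5, 44.9]
opening: 0.0003
```

```bash
python3 -m crank '[[[0,-0.05,0],0],[[0,-0.15,0],0],[[0,-0.5,0],0],[[0,-1.5,0],0],[[0,-2.7,0],0]]'; python3 -m crank '[[[-1,0,0],0],[[-2,0,0],0],[[-3,0,0],0],[[-4,-0.5,0],0],[[-4.5,-1,0],0]]'
python3 - <<'E'
from h import *
np.set_printoptions(precision=4,suppress=True)
s=capture("scene");t=capture("top")
st=sense();X=st["tcp_pos"];print(X,st["opening"],st["ft_force"],st["clock"])
for p in (s,t):
    for n,z in (("hook",-.009),("lock_top",.070),("tape_back",.02),("bin_front",.03),("salt_shaker",0),("spice_jar",0),("egg_timer",0)):
        print(n,[(np.round(r["uv"]),round(r["p"],2),atz(p,r["uv"],z)[:2]) for r in landmark_of(p,n)][:2])
b=s["image"][205:330,300:460]
cv2.imwrite("pics/c8.png",cv2.cvtColor(cv2.resize(b,None,fx=4.7,fy=4.7,interpolation=2),cv2.COLOR_RGB2BGR))
E
```

```text
clock: 19.22
tcp_pos: [0.5273, -0.1429, 0.1464]
eef_rot: [-89.9, 0.3, -0.0]
ft_force: [1.2, 0.2, 0.7]
opening: 0.0002
clock: 19.63
tcp_pos: [0.3899, -0.1425, 0.1767]
eef_rot: [-89.9, 0.3, -0.0]
ft_force: [0.1, 0.1, 0.5]
opening: 0.0001
[ 0.3929 -0.1435  0.179 ] 0.0003602745651960565 [ 0.3734 -0.4515 -0.0064] 19.7333
hook [(array([316., 318.]), 0.72, array([ 0.3612, -0.1378]))]
lock_top [(array([386., 254.]), 0.52, array([ 0.5323, -0.1416]))]
tape_back [(array([402., 259.]), 0.69, array([ 0.5829, -0.1418]))]
bin_front [(array([410., 270.]), 0.62, array([ 0.57  , -0.1791]))]
salt_shaker []
spice_jar []
egg_timer [(array([326., 236.]), 0.68, array([0.5009, 0.0263])), (array([411., 273.]), 0.35, array([ 0.5853, -0.1712]))]
hook [(array([395., 266.]), 0.83, array([ 0.3567, -0.1361]))]
lock_top [(array([404., 190.]), 0.4, array([ 0.5337, -0.1425]))]
tape_back [(array([402., 172.]), 0.73, array([ 0.5806, -0.1455]))]
bin_front [(array([414., 173.]), 0.76, array([ 0.5758, -0.1726]))]
salt_shaker [(array([325., 162.]), 0.69, array([0.6007, 0.0371]))]
spice_jar [(array([327., 136.]), 0.56, array([0.6646, 0.0336]))]
egg_timer [(array([329., 207.]), 0.6, array([0.4936, 0.0253]))]
```

View pics/c8.png

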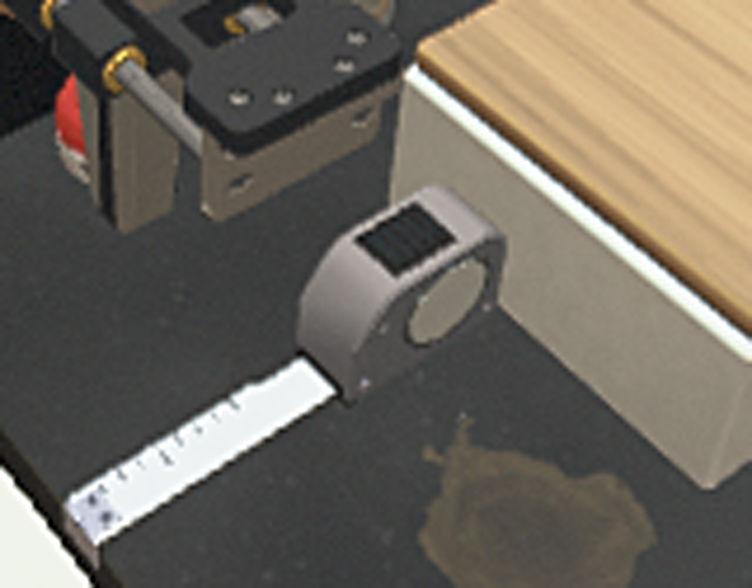

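```bash
python3 -c "
from station import hand_in
print(hand_in())"
```

```text
the job is handed in; nothing more can be done
None
```

The tape measure is standing on the worktop with its hook over the front edge, its back against the bread bin and the key pressed down. I handed the job in at about 19.7 s of the 54 s allowed.

**What I did:** I gripped the tape by its flat sides and lifted it off the board. I set it down square to the edge, beside the stain in front of the bin, at about y = -0.143. I then backed it away with the hook caught (about 2 N of spring pull) until it met the bin, with the force rising to about 11 N. I seated it on the worktop, released it and pressed the key with the closed fingers.

**Checks that agree:**
- **Key:** it stopped hard at a fingertip height of 0.070 m, which matches fully down. The last picture shows it nearly flush with the case.
- **Hook:** the cameras put it at x of about 0.357 to 0.361, with the edge at about 0.362.
- **Case back:** it measures x of about 0.581 to 0.583. The cameras put the bin front at 0.570 to 0.576 and the contact implied about 0.577, so these agree only to within camera error.

**Checks that were less clear:**
- **Pressing force:** I saw almost none until about 0.072 m, though the key should have resisted from 0.076 m. It then rose quickly to a peak of 45 N at the stop.
- **Back gap:** I could not rule out a gap of under a millimetre behind the case.
- **Bystanders:** I felt no contact with the salt shaker, spice jar or egg timer. Their last top-view positions were within 1 cm of the first, which is the detectors' scatter. The scene camera could not find the shaker or the jar in the last picture.

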